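# Put the pot on the hot plate and switch it on

## Robot

A 6-joint arm with a two-finger parallel gripper is mounted at the origin on the work surface. World frame = base frame: x ahead of the robot, y to its left, z up, the work surface at z = 0. Lengths are in m, angles in rad, forces in N, time in s.
With the tool pointing down it reaches from about 0.35 to 0.85 m from the base axis. Payload 8.1 kg.
Tool frame: the origin (TCP) lies at the very end of the fingers, on their centre line; the grasp point (between the pads) lies 19 mm behind it (grasp_offset is the distance from the TCP to the grasp point, in m); z points along the fingers, y is the direction in which the jaws open and shut (so a half turn about z gives the same grasp; the last joint's range is limited). The gripper opens to 93 mm and grips with 3 to 60 N. Pads are 15 mm wide; open, the fingers measure 128 mm over their backs; the gripper's body (75 mm by 188 mm) begins 65 mm behind the grasp point.
Start: joints at [-1.343, 0.13, 1.488, -0, 1.523, -0.085], TCP at [0.185, -0.571, 0.219] pointing down, gripper open.
Joint ranges: [-2.96, 2.96], [-0.89, 2.26], [0.02, 2.5], [-1.34, 4.48], [0, 2.73], [-2.66, 2.66]. Speed limits (rad/s): [2.39, 2.39, 2.79, 3.14, 3.14, 3.14].

## Interface

Orientations are given as a rotation vector (axis times angle).
In Python, from plant import read_state, read_camera, close_job, search_frame, masks_of, grasp_offset gives the robot as it stands.
- The arm moves only by the tool drive_tool, never from a script. Its argument "plan" is a list of rows, each an object with "claw": the closure, from 0 (fully open) to 1 (shut); "linear": the shift along the tool's x, y, z in cm, a list of three; "angular": the turn, a rotation vector about the tool's x, y, z in degrees, a list of three. In form: [{"claw": claw, "linear": [tx, ty, tz], "angular": [ax, ay, az]}, ...]. A call has 1 to 12 rows; each row shifts and turns the commanded pose from where the row before left it, along the tool's axes as they then stand; what a row does not reach is not made up. A row lasts 1/8 s, in which the tool goes at most 62.5 mm and 10.7 degrees, less where a joint would pass 70% of its speed; a pose out of reach is approached as far as the arm can. A call is refused whole if a number of a shift passes 6.25 or a number of a turn 10.7, either way. A call with a gripper value outside its range is refused whole. The fingers move at their own pace and stop on an object; "newtons" is the grip in N (left out, the last holds). Time passes only in rows, so rows that do not move let the fingers close. It gives the time, the measured TCP pose, the force and the opening at its end, in the units of the state.
- read_state(): the state, without advancing time (a new reading comes with each control period).
- read_camera(name): name is "scene" or "top"; returns a dict with "pixels" (400x640x3 uint8, red, green, blue), "K" (3x3 intrinsics, pixels), "D" ([k1, k2, p1, p2, k3] as OpenCV has them; the pictures are not rectified), "xyz" and "attitude" of the camera in the world. Camera axes: x right, y up, looking along -z (the intrinsics and any distortion apply to the point x, -y, -z); pixel columns grow to the right and rows downward; lengths in m; the calibration is good to about 2 mm. A picture is of the moment at which its call begins. There is no depth.
- close_job(): hands the job in, once; it reports no verdict.
Trained networks look in a picture, given as the dict that the camera call returned (one of the last four; its "shot" number tells which), for a name from the list of things; names that differ only in an ending like _2 or _b are one class to them, and where a whole thing is asked for, a point or a joint stands for the part that bears it (a point fixed in the world has none). Each returns a list of dicts, best first, with "p" (0 to 1); they miss things now and then, are a little off and sometimes report something else, mostly with a low value. They report only what shows in the picture. A call takes as long as a camera call. They do not tell look-alikes from the thing itself.
- search_frame(picture, label): "at" ([x, y, z] in m, in world coordinates, good to about 4 mm: the middle of the surface that is visible of it).
- masks_of(picture, label): "mask" (400x640 bool, what is visible of it).
The state is a dict: "t": time; "q": joint angles; "dq": joint speeds; "joint_torque": joint torques, N m; "tool_pos": TCP position; "orientation": TCP orientation; "force": force on the tool from outside, world axes, zero at the start; "wrist_torque": the same for the moment, N m; "opening": finger opening in m.
Only numpy, scipy, OpenCV 4.12 (cv2) and the standard library are available. Lean on these libraries where they do the work, as an engineer would, in place of code of your own. Each camera call takes 0.05 s, during which the arm holds its last target.

## Task

Two identical steel hot plates stand on the counter; on one of them the empty shallow steel pot stands on the bare steel in front of the round dark plate, and its lever is off. With your fingertips push that pot, sliding it without lifting or tipping it, until it stands centred on the round dark plate, and then flip that unit's lever past its middle so that it snaps over to on (leaning away from the robot). Leave the other hot plate, which is already on, with its pot and all the other things where they are.

Things in the scene. Friction and masses are not known exactly. Their poses are not given: they have to be found in the camera images.
- hob_a: the hot plate to be used: fixed low steel slab, 290 (x) x 220 (y) mm, flat top 40 mm above the counter. Origin at the centre of its underside. x points to its back (roughly away from the robot), y to its left, z up. Round dark plate flush in its top; lever on a black block at its left side; a small dish stands on it behind the lever (115 mm back, 75 mm left of the origin)
- hob_a_plate (a point): centre of the round dark plate (132 mm diameter, flush with the slab's top) of hob_a: 60 mm back and 40 mm right of hob_a's origin, 40 mm above the counter
- hob_a_lever (a joint): toggle lever of hob_a, rad: 0 = off (leaning 0.45 rad to the front), 0.9 = on (leaning 0.45 rad to the back), 0.45 upright. An over-centre mechanism holds it at either end and throws it over once past upright; about 3.5 N at the ball moves it. It swings about the slab's y direction; pivot 0 mm back, 75 mm left of hob_a's origin, 52 mm above the counter
- hob_a_tip (a point): centre of the 18 mm ball on the end of hob_a's lever (a bar 10 mm thick), 52 mm from the pivot; moves with it: 23 mm in front of the pivot when off, 23 mm behind it when on, 99 mm above the counter at both. The black block under the lever is 75 (x) x 34 (y) mm and 50 mm above the counter; the barrel on the pivot (22 mm long) reaches 60 mm
- pot_a: the empty open steel pot to be pushed, loose, about 0.5 kg: straight shallow cylinder 116 mm outer diameter (122 mm over the rim), 55 mm high, wall 3 mm, floor 4 mm; no handles. Origin at the centre of its underside. It slides easily (steel on steel). Starts on hob_a's bare slab in front of the round plate. Can be pushed from outside, or by fingers let down into it that press on its inner wall
- pot_a_center (a point): centre of that pot, half-way up (27.5 mm above its underside); z along the pot's axis
- hob_b: the other hot plate, the same in every measure, already on: leave it alone. Origin and axes as hob_a
- hob_b_lever (a joint): lever of hob_b, the same as hob_a's; stays at 0.9 (on)
- pot_b_center (a point): centre of the pot that already stands on hob_b's round plate, the same as pot_a: leave it alone
- dish: small white sauce dish on hob_a behind its lever, 48 mm across, 22 mm high; origin under its centre; leave it
- jar: small amber glass jar, 40 mm across, 75 mm high, between the hot plates; origin under its centre; leave it
- rice_bowl: white rice bowl, 124 mm across, 65 mm high, at the right; origin under its centre; leave it
- spoon: spoon with a wooden handle, 240 mm long, lying at the left; leave it
- sauce_bottle: amber glass bottle, 60 mm across, 180 mm high, at the left back; origin under its centre; leave it
- cup: blue ceramic cup, 72 mm across, 80 mm high, at the right back; origin under its centre; leave it
Not all that is in view belongs to the job. Leave any green or purple look-alike of the pot_a alone.

How it is judged:
On the way, in this order (a step that is already met when the one before it is completed fails the run):
1. the pot stands centred on the round plate while the lever is still off (horizontal distance between pot_a_center and hob_a_plate below 0.014 m and angle between pot_a_center's own z axis and vertical below 0.08 rad and z of pot_a_center in the frame of hob_a between 0.062 and 0.073 m and value of joint hob_a_lever below 0.2 rad), for 0.2 s.
2. the lever has snapped over to on, the pot still in place (value of joint hob_a_lever above 0.82 rad and horizontal distance between pot_a_center and hob_a_plate below 0.014 m), for 0.2 s.
At the end, for the whole second after the job is handed in: The pot stands upright and at rest on the slab, its centre within 14 mm of the centre of the round plate; that unit's lever is at on (over 0.82 rad of 0.9); the other unit's lever is still on, and the other pot and all bystanders are within 20 mm of where they were (all of step 2 and angle between pot_a_center's own z axis and vertical below 0.08 rad and z of pot_a_center in the frame of hob_a between 0.062 and 0.073 m and linear speed of pot_a below 0.02 m/s and value of joint hob_b_lever above 0.82 rad and distance of each of pot_b_center, dish, jar, rice_bowl, spoon, sauce_bottle, cup from where it was at the start of the episode below 0.02 m); the robot touches nothing.
It fails at once if the pot is lifted off the slab (z of pot_a_center in the frame of hob_a above 0.08 m).
It fails at once if the pot is tipped (angle between pot_a_center's own z axis and vertical above 0.25 rad).
It fails at once if the other unit's lever is moved (value of joint hob_b_lever below 0.6 rad).
It fails at once if the other pot or a bystander is disturbed (distance of any of pot_b_center, dish, jar, rice_bowl, spoon, sauce_bottle, cup from where it was at the start of the episode above 0.02 m).
It also fails if it takes over 58 s, if anything falls off the work surface, if the arm or the gripper's body presses on something with over 40 N, if the wrist force passes 120 N, or if a joint passes its speed limit or range.

## Working session

There is one attempt and no reset: what is moved stays moved. The work goes in short steps, Python scripts to look and compute and a tool call to move; the robot and the scene stay as the last step left them, time stands still between calls to the robot, and variables do not carry over. Pictures are saved under pics/ and viewed, and the job is handed in when it is done.

Besides the shell and the picture viewer there is one more tool, called after "Call:" as a command line: name --argument value ..., lists and objects as JSON in quotes. drive_tool: Moves the arm, as the interface text tells. Its arguments: {"type":"object","properties":{"plan":{"type":"array"},"newtons":{"type":"number"}},"required":["plan"]}

```bash
ls; mkdir -p pics
python3 - <<'E'
from plant import *
import cv2, pickle
s=read_state(); print({k:(v if not hasattr(v,'round') else v) for k,v in s.items()}); print(grasp_offset)
for n in ("scene","top"):
    p=read_camera(n); cv2.imwrite(f"pics/{n}0.png",p["pixels"][:,:,::-1])
    print(n,p["K"],p["D"],p["xyz"],p["attitude"],p["shot"])
    for l in ["hob_a","hob_a_lever","hob_a_tip","pot_a","dish","jar","rice_bowl","cup","spoon","sauce_bottle"]:
        try: print(l,[(round(d["p"],2),[round(float(x),3) for x in d["at"]]) for d in search_frame(p,l)])
        except Exception as e: print(l,e)
E
```

```text
pics
{'t': 0.0, 'q': array([-1.34344515e+00,  1.31177847e-01,  1.48924454e+00,  2.67399294e-05,
        1.52298962e+00, -8.53743796e-02]), 'dq': array([-0.00024975, -0.00068496,  0.00053528, -0.0009519 , -0.00042126,
       -0.00144669]), 'joint_torque': array([-1.76770202e-03, -5.59852374e+01, -4.91757882e+01,  7.67697953e-02,
        3.53360258e-02, -1.64443145e-04]), 'tool_pos': array([ 0.18451222, -0.57034337,  0.21759655]), 'orientation': array([-3.10147174e+00, -4.88943981e-01,  1.60762811e-04]), 'force': array([0.18518696, 0.88058168, 0.86015997]), 'wrist_torque': array([ 0.003353  , -0.02446229, -0.02282381]), 'opening': 0.09291573729395947}
0.0188
scene [[379.4382357    0.         322.15260565]
 [  0.         379.4382357  201.62550382]
 [  0.           0.           1.        ]] [-0.06512331  0.          0.          0.          0.        ] [1.12560982 0.0105286  0.9138065 ] [0.50539315 0.52252386 1.53213041] 1
hob_a [(0.75, [0.565, 0.211, 0.041]), (0.71, [0.622, -0.163, 0.042])]
hob_a_lever [(0.73, [0.62, -0.168, 0.041])]
hob_a_tip [(0.25, [0.568, 0.21, 0.038])]
pot_a [(0.82,
[... 541 characters left out ...]
       0.        0.       ] [3.76094992e-01 3.81013844e-04 1.48741828e+00] [ 0.05141916 -0.07683616 -1.54032875] 2
hob_a [(0.94, [0.601, -0.168, 0.041]), (0.9, [0.527, 0.202, 0.041]), (0.18, [0.629, 0.154, 0.043]), (0.18, [0.468, 0.445, 0.014])]
hob_a_lever []
hob_a_tip []
pot_a [(0.88, [0.323, -0.205, 0.003]), (0.75, [0.277, -0.372, -0.0]), (0.66, [0.503, -0.224, 0.041])]
dish [(0.75, [0.7, -0.123, 0.053])]
jar [(0.72, [0.511, -0.002, 0.076])]
rice_bowl [(0.68, [0.5, -0.459, 0.028]), (0.45, [0.527, 0.202, 0.038])]
cup [(0.68, [0.69, -0.421, 0.041])]
spoon [(0.84, [0.467, 0.444, 0.016]), (0.46, [0.598, -0.17, 0.043])]
sauce_bottle [(0.58, [0.638, 0.403, 0.115]), (0.46, [0.5, -0.463, 0.026])]
```

View pics/scene0.png

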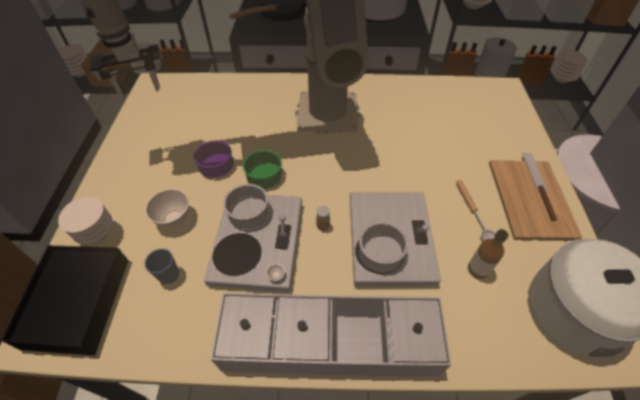

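View pics/top0.png

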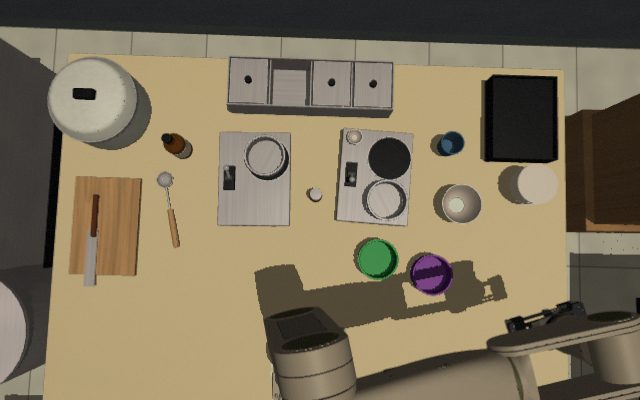

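The top image shows hob_a on the right, with its slab around (375,177), the dark plate at (390,158), the pot at (385,200), the lever block at (351,174) and the dish at (354,137). The green and purple pots are decoys, at (378,258) and (431,274). Next I'll measure these precisely.

```bash
cat > h.py <<'E'
import numpy as np, cv2
from scipy.spatial.transform import Rotation as R
from plant import *
def ray(p,uv):
    uv=np.asarray(uv,float).reshape(-1,1,2)
    n=cv2.undistortPoints(uv,np.array(p["K"]),np.array(p["D"])).reshape(-1,2)
    d=np.c_[n[:,0],-n[:,1],-np.ones(len(n))]
    return R.from_rotvec(p["attitude"]).apply(d)
def onz(p,uv,z):
    d=ray(p,uv); o=np.array(p["xyz"]); return (o+d*((z-o[2])/d[:,2])[:,None])
def proj(p,X):
    c=R.from_rotvec(p["attitude"]).inv().apply(np.atleast_2d(X)-np.array(p["xyz"]))
    c=c*[1,-1,-1]
    return cv2.projectPoints(c.reshape(-1,1,3),np.zeros(3),np.zeros(3),np.array(p["K"]),np.array(p["D"]))[0].reshape(-1,2)
E
python3 - <<'E'
from h import *
for n in ("top","scene"):
    p=read_camera(n)
    print(n)
    for d in masks_of(p,"hob_a"):
        m=d["mask"]; ys,xs=np.nonzero(m); print("hob",d["p"],m.sum(),xs.mean(),ys.mean())
        if m.sum()<1500: continue
        c=cv2.findContours(m.astype(np.uint8),0,2)[0]; c=max(c,key=cv2.contourArea)
        W=onz(p,cv2.convexHull(c).reshape(-1,2),0.04)[:,:2]
        r=cv2.minAreaRect(W.astype(np.float32)); print("  rect",r)
    for d in masks_of(p,"pot_a"):
        m=d["mask"]; ys,xs=np.nonzero(m); 
        c=cv2.findContours(m.astype(np.uint8),0,2)[0]; c=max(c,key=cv2.contourArea)
        W=onz(p,cv2.convexHull(c).reshape(-1,2),0.095)[:,:2]
        print("pot",d["p"],m.sum(),xs.mean(),ys.mean(),cv2.minEnclosingCircle(W.astype(np.float32)), onz(p,[[xs.mean(),ys.mean()]],.095))
    g=p["pixels"].max(2)
    x0,y0,x1,y1=(362,132,418,184) if n=="top" else (208,225,268,275)
    m=np.zeros(g.shape,np.uint8); m[y0:y1,x0:x1]=(g[y0:y1,x0:x1]<60)
    k,l,st,ce=cv2.connectedComponentsWithStats(m); i=1+np.argmax(st[1:,4]); m=(l==i)
    c=max(cv2.findContours(m.astype(np.uint8),0,2)[0],key=cv2.contourArea)
    W=onz(p,c.reshape(-1,2),0.04)[:,:2].astype(np.float32)
    print("plate",st[i],cv2.fitEllipse(W),cv2.minEnclosingCircle(W))
    u=p["pixels"][y0-10:y1+50,x0-30:x1+50] if n=="top" else p["pixels"][180:295,200:310]
    cv2.imwrite(f"pics/{n}_crop.png",cv2.resize(u,None,fx=5,fy=5,interpolation=2)[:,:,::-1][:600])
E
```

```text
top
hob 0.9 5329 251.33045599549635 184.60761869018577
  rect ((0.5591326355934143, 0.18509605526924133), (0.2879878580570221, 0.22120048105716705), 1.673505425453186)
hob 0.59 5073 371.7599053814311 171.86871673565938
  rect ((0.5750820636749268, -0.1851714551448822), (0.2222955822944641, 0.2937757670879364), 87.73037719726562)
pot 0.93 1255 377.1800796812749 258.7219123505976 ((0.3256516754627228, -0.19040721654891968), 0.059481874108314514) [[ 0.32578926 -0.19110241  0.095     ]]
pot 0.61 1406 387.1614509246088 199.43385490753911 ((0.5016279220581055, -0.21674810349941254), 0.06412877887487411) [[ 0.50076794 -0.21737899  0.095     ]]
pot 0.34 5235 371.621776504298 172.02024832855778 ((0.5704384446144104, -0.1763077676296234), 0.17234192788600922) [[ 0.58107255 -0.16972233  0.095     ]]
plate [ 369  138   41   41 1327] ((0.6345927715301514, -0.2296188771724701), (0.12472638487815857, 0.12625162303447723), 2.5114572048187256) ((0.6351144313812256, -0.22945788502693176), 0.06459589302539825)
scene
hob 0.92 6138 256.6497230368198 248.84229390681003
  rect ((0.5812759399414062, -0.1855
[... 381 characters left out ...]
034332), 61.75412368774414)
pot 0.98 1711 246.51782583284628 205.97311513734658 ((0.5134674310684204, -0.2126908004283905), 0.08035164326429367) [[ 0.51696971 -0.21163203  0.095     ]]
pot 0.73 1253 263.170790103751 168.30327214684758 ((0.37909939885139465, -0.18555450439453125), 0.07891157269477844) [[ 0.3786027  -0.18296071  0.095     ]]
pot 0.68 1123 214.1380231522707 158.6420302760463 ((0.3386174142360687, -0.33463484048843384), 0.07953934371471405) [[ 0.34220905 -0.33574251  0.095     ]]
plate [ 215  235   45   38 1279] ((0.6301365494728088, -0.2284507304430008), (0.10996052622795105, 0.115648552775383), 159.39918518066406) ((0.631168782711029, -0.22942543029785156), 0.0587160661816597)
```

View pics/top_crop.png

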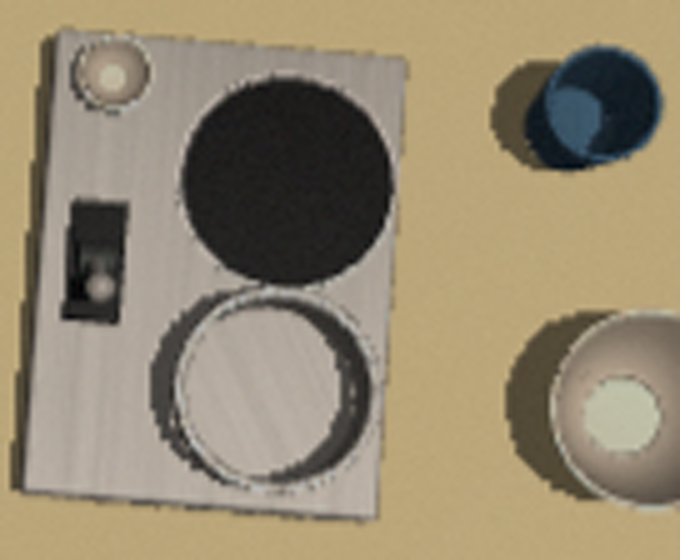

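View pics/scene_crop.png

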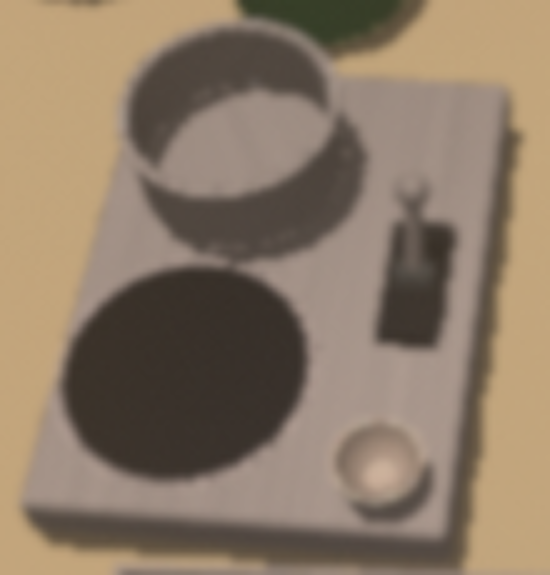

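```bash
cat >> h.py <<'E'
def go(target,yaw):
    """tool-frame shift (cm) after turning about tool z by dz deg to world yaw"""
    s=read_state(); Rm=R.from_rotvec(s["orientation"]).as_matrix()
    cur=np.degrees(np.arctan2(Rm[1,0],Rm[0,0]))
    Rt=R.from_euler('z',yaw,degrees=True).as_matrix()@np.diag([1,-1,-1.])
    d=Rt.T@(np.array(target)-s["tool_pos"])*100
    dl=R.from_matrix(Rm.T@Rt).as_rotvec(degrees=True)
    print("t",s["t"],"tcp",s["tool_pos"].round(4),"yaw",cur.round(2),"tilt",Rm[:,2].round(4),"F",s["force"].round(1),"op",round(s["opening"],4))
    print("turn",dl.round(2),"shift cm",d.round(2))
E
python3 - <<'E'
from h import *
from scipy.optimize import least_squares
p=read_camera("top")
print("pot by eye",onz(p,[[386.5-.5,200.2-.5]],.095),"plate by eye",onz(p,[[389.0,157.8]],.04))
# outer/inner rim edge fit by radial gradient
g=cv2.cvtColor(p["pixels"],cv2.COLOR_RGB2GRAY).astype(np.float32)
def fit(p,c0,r,z,lo,hi,sign):
    c=np.array(c0,float)
    for it in range(6):
        a=np.linspace(0,2*np.pi,120,endpoint=False); rs=np.arange(lo,hi,.0005)
        X=np.stack([np.stack([c[0]+q*np.cos(a),c[1]+q*np.sin(a),np.full_like(a,z)],1) for q in rs],1)
        uv=proj(p,X.reshape(-1,3)).astype(np.float32).reshape(len(a),len(rs),2)
        v=cv2.remap(cv2.GaussianBlur(g,(0,0),.6),uv[...,0],uv[...,1],1)
        d=sign*np.gradient(v,axis=1); k=d.argmax(1); w=d.max(1)>1.0
        P=np.c_[c[0]+rs[k]*np.cos(a),c[1]+rs[k]*np.sin(a)][w]
        s=least_squares(lambda q:np.hypot(P[:,0]-q[0],P[:,1]-q[1])-q[2],[*c,r],loss="soft_l1",f_scale=.001)
        c=s.x[:2]
    return s.x,w.sum(),np.abs(s.fun).mean()
print("plate",fit(p,(.6345,-.2295),.066,.04,.055,.075,1))
print("pot rim outer",fit(p,(.501,-.217),.061,.095,.052,.07,-1))
print("hob_a rect corners")
# corners (by eye from crop 5x, offset 332,122)
cs=np.array([[60,30],[408,58],[378,518],[22,490]])/5+[332,122]-.5
W=onz(p,cs,.04)[:,:2]; print(W.round(4),W.mean(0))
print(np.degrees(np.arctan2(*(W[0]-W[3])[::-1])),np.degrees(np.arctan2(*(W[1]-W[2])[::-1])))
tip=np.array([[100,287]])/5+[332,122]-.5
print("tip",onz(p,tip,.099))
E
```

```text
pot by eye [[ 0.49987399 -0.21395162  0.095     ]] plate by eye [[ 0.63524216 -0.22943591  0.04      ]]
plate (array([ 0.6347815 , -0.22942187,  0.06520098]), np.int64(120), np.float64(0.0006669703301982447))
pot rim outer (array([ 0.5007523 , -0.22000342,  0.06301508]), np.int64(98), np.float64(0.0027719456517597304))
hob_a rect corners
[[ 0.7259 -0.0861]
 [ 0.7153 -0.3032]
 [ 0.4287 -0.2885]
 [ 0.4394 -0.07  ]] [ 0.5773112  -0.18695444]
-3.2245170274045876 -2.9408612371290803
tip [[ 0.55812299 -0.11008246  0.099     ]]
```

```bash
python3 -c "
from h import *
go([.4173,-.2083,.16],-5)"
```

```text
t 1.45 tcp [ 0.1846 -0.5709  0.2186] yaw 17.92 tilt [ 0. -0. -1.] F [-0.1  0.3  0.3] op 0.0929
turn [ 0.   -0.   22.92] shift cm [ 20.02 -38.15   5.86]
```

Call:
drive_tool --plan '[{"claw": 0.355, "linear": [0, 0, 0], "angular": [0, 0, 7.6]}, {"claw": 0.355, "linear": [0, 0, 0], "angular": [0, 0, 7.7]}, {"claw": 0.355, "linear": [0, 0, 0], "angular": [0, 0, 7.6]}]' --newtons 20

```text
t: 1.82
tool_pos: [0.1847, -0.5709, 0.2187]
orientation: [3.138, -0.143, 0.0]
force: [-0.1, -0.7, 0.0]
opening: 0.0675
```

Call:
drive_tool --plan '[{"claw": 0.355, "linear": [2.0, -3.8, 0], "angular": [0, 0, 0]}, {"claw": 0.355, "linear": [2.0, -3.8, 0], "angular": [0, 0, 0]}, {"claw": 0.355, "linear": [2.0, -3.8, 0], "angular": [0, 0, 0]}, {"claw": 0.355, "linear": [2.0, -3.8, 0], "angular": [0, 0, 0]}, {"claw": 0.355, "linear": [2.0, -3.8, 0], "angular": [0, 0, 0]}, {"claw": 0.355, "linear": [2.0, -3.8, 0], "angular": [0, 0, 0]}, {"claw": 0.355, "linear": [2.0, -3.8, 0], "angular": [0, 0, 0]}, {"claw": 0.355, "linear": [2.0, -3.8, 0], "angular": [0, 0, 0]}, {"claw": 0.355, "linear": [2.0, -3.8, 0], "angular": [0, 0, 0]}, {"claw": 0.355, "linear": [2.0, -3.8, 0], "angular": [0, 0, 0]}, {"claw": 0.355, "linear": [0, 0, 3], "angular": [0, 0, 0]}, {"claw": 0.355, "linear": [0, 0, 0], "angular": [0, 0, 0]}]'

```text
t: 3.32
tool_pos: [0.4157, -0.2083, 0.1865]
orientation: [-3.137, 0.134, 0.006]
force: [0.1, -0.1, -0.5]
opening: 0.0596
```

```bash
python3 -c "
from h import *
go([.4173,-.2083,.052],-5)
for n in ('top','scene'):
    p=read_camera(n); cv2.imwrite(f'pics/{n}1.png',p['pixels'][:,:,::-1])"
```

```text
t 3.325 tcp [ 0.4157 -0.2083  0.1865] yaw -4.91 tilt [-0.0037  0.0022 -1.    ] F [ 0.1 -0.1 -0.5] op 0.0596
turn [-0.11  0.22  0.09] shift cm [ 0.16 -0.02 13.45]
```

View pics/scene1.png

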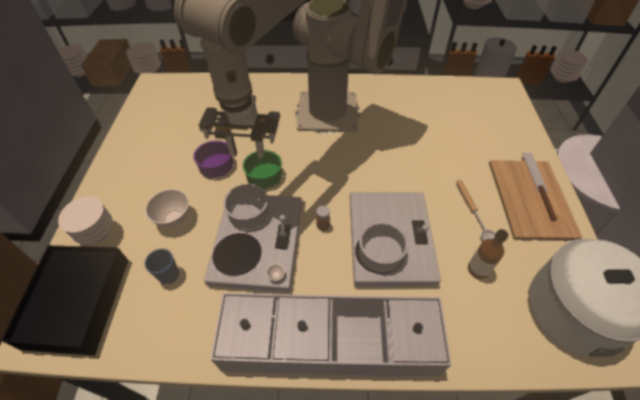

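View pics/top1.png

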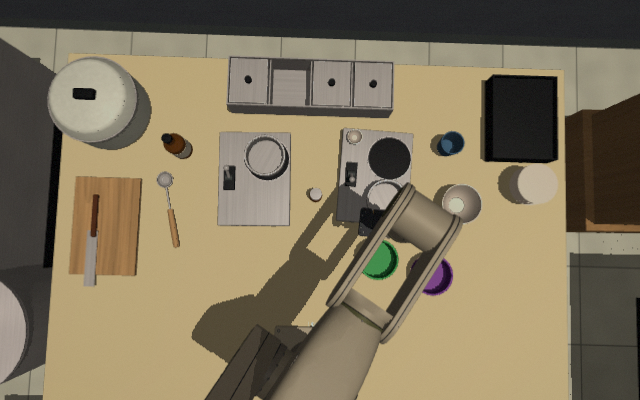

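The scene picture shows the open fingers, at (232,145) and (262,150), hovering in front of the pot at (246,205). They are clear of the green pot, so I'll descend.

Call:
drive_tool --plan '[{"claw": 0.355, "linear": [0.2, 0, 4], "angular": [0, 0.2, 0]}, {"claw": 0.355, "linear": [0, 0, 4], "angular": [0, 0, 0]}, {"claw": 0.355, "linear": [0, 0, 3], "angular": [0, 0, 0]}, {"claw": 0.355, "linear": [0, 0, 2], "angular": [0, 0, 0]}, {"claw": 0.355, "linear": [0, 0, 0.4], "angular": [0, 0, 0]}, {"claw": 0.355, "linear": [0, 0, 0], "angular": [0, 0, 0]}]'

```text
t: 4.18
tool_pos: [0.4197, -0.2107, 0.0558]
orientation: [3.138, -0.137, 0.007]
force: [0.4, -0.7, 0.3]
opening: 0.06
```

```bash
python3 -c "
from h import *
d=np.array([np.cos(np.radians(-5)),np.sin(np.radians(-5))])
t=np.array([.6348,-.2294])-.0606*d
go([*t,.052],-5)
for n in ('scene',):
    p=read_camera(n); cv2.imwrite(f'pics/{n}2.png',cv2.resize(p['pixels'][120:300,180:330],None,fx=4,fy=3.3)[:600,:,::-1])"
```

```text
t 4.175 tcp [ 0.4197 -0.2107  0.0558] yaw -5.02 tilt [ 0.0046 -0.001  -1.    ] F [ 0.4 -0.7  0.3] op 0.06
turn [ 0.04 -0.27 -0.02] shift cm [ 1.553e+01 -1.000e-02  3.800e-01]
```

View pics/scene2.png

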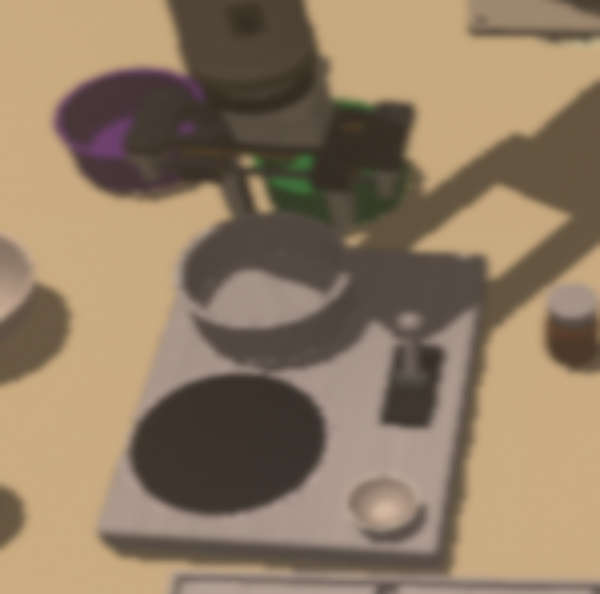

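Call:
drive_tool --plan '[{"claw": 0.355, "linear": [1, 0, 0], "angular": [0, 0, 0]}, {"claw": 0.355, "linear": [1, 0, 0], "angular": [0, 0, 0]}, {"claw": 0.355, "linear": [1, 0, 0], "angular": [0, 0, 0]}, {"claw": 0.355, "linear": [1, 0, 0], "angular": [0, 0, 0]}, {"claw": 0.355, "linear": [1, 0, 0], "angular": [0, 0, 0]}, {"claw": 0.355, "linear": [0.9, 0, 0], "angular": [0, 0, 0]}, {"claw": 0.355, "linear": [0.7, 0, 0], "angular": [0, 0, 0]}, {"claw": 0.355, "linear": [0.4, 0, 0], "angular": [0, 0, 0]}, {"claw": 0.355, "linear": [0, 0, 0], "angular": [0, 0, 0]}]'

```text
t: 5.35
tool_pos: [0.4892, -0.216, 0.0549]
orientation: [3.138, -0.136, 0.006]
force: [-0.0, 0.6, -0.3]
opening: 0.06
```

```bash
python3 -c "
from h import *
d=np.array([np.cos(np.radians(-5)),np.sin(np.radians(-5))])
t=np.array([.6348,-.2294])-.0606*d
go([*t,.052],-5)
for n in ('scene',):
    p=read_camera(n); cv2.imwrite(f'pics/{n}3.png',cv2.resize(p['pixels'][120:300,180:330],None,fx=4,fy=3.3)[:600,:,::-1])
p=read_camera('top');cv2.imwrite(f'pics/top3.png',cv2.resize(p['pixels'][110:260,300:460],None,fx=4,fy=4)[:600,:,::-1])"
```

```text
t 5.35 tcp [ 0.4892 -0.216   0.0549] yaw -4.98 tilt [ 3.8e-03 -4.0e-04 -1.0e+00] F [-0.   0.6 -0.3] op 0.06
turn [ 0.   -0.22  0.02] shift cm [8.56 0.07 0.29]
```

View pics/scene3.png

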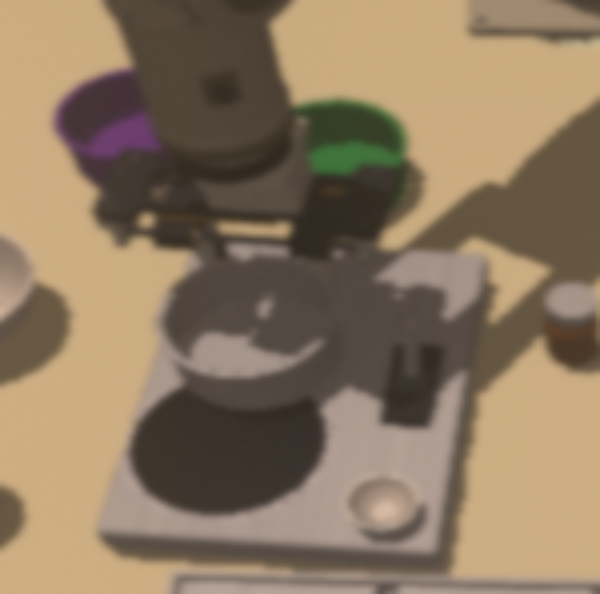

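View pics/top3.png

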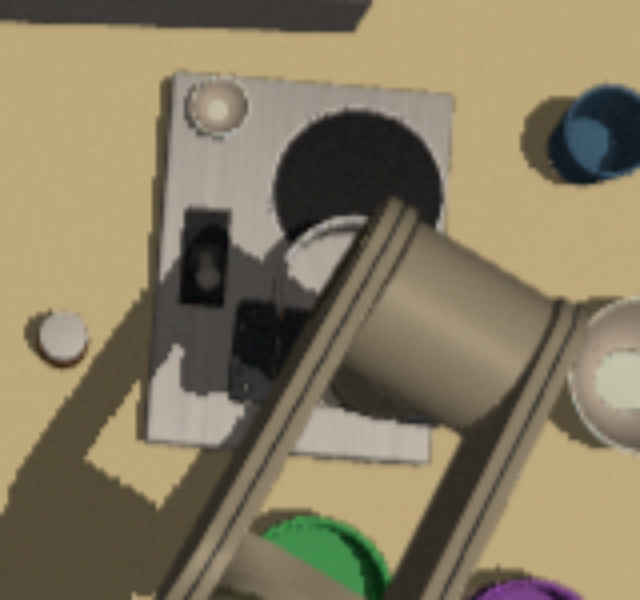

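The pot is seated between the fingertips and has moved straight onto the front of the plate. I'll push on, stop short and measure.

Call:
drive_tool --plan '[{"claw": 0.355, "linear": [0.6, 0, 0], "angular": [0, 0, 0]}, {"claw": 0.355, "linear": [0.9, 0, 0], "angular": [0, 0, 0]}, {"claw": 0.355, "linear": [0.9, 0, 0], "angular": [0, 0, 0]}, {"claw": 0.355, "linear": [0.9, 0, 0], "angular": [0, 0, 0]}, {"claw": 0.355, "linear": [0.9, 0, 0], "angular": [0, 0, 0]}, {"claw": 0.355, "linear": [0.9, 0, 0], "angular": [0, 0, 0]}, {"claw": 0.355, "linear": [0.6, 0, 0], "angular": [0, 0, 0]}, {"claw": 0.355, "linear": [0.4, 0, 0], "angular": [0, 0, 0]}, {"claw": 0.355, "linear": [0.2, 0, 0], "angular": [0, 0, 0]}, {"claw": 0.355, "linear": [0, 0, 0], "angular": [0, 0, 0]}]'

```text
t: 6.7
tool_pos: [0.5519, -0.2215, 0.0552]
orientation: [3.138, -0.136, 0.006]
force: [-0.3, -0.5, 0.3]
opening: 0.0599
```

```bash
cat >> h.py <<'E'
def sil(p,c,shape=(400,640)):
    a=np.linspace(0,2*np.pi,72)
    X=np.r_[np.c_[c[0]+.061*np.cos(a),c[1]+.061*np.sin(a),0*a+.095],np.c_[c[0]+.058*np.cos(a),c[1]+.058*np.sin(a),0*a+.04]]
    uv=proj(p,X); h=cv2.convexHull(uv.astype(np.float32))
    m=np.zeros(shape,np.uint8); cv2.fillConvexPoly(m,np.round(h*16).astype(np.int32),1,shift=4); return m>0,uv
def fitpot(p,c0):
    best=None
    for d in masks_of(p,"pot_a"):
        m=d["mask"]
        for r,st in((.02,.004),(.004,.001)):
            b=(0,None); base=c0 if r==.02 else bb[1]
            for dx in np.arange(-r,r+1e-6,st):
                for dy in np.arange(-r,r+1e-6,st):
                    q=(base[0]+dx,base[1]+dy); s=sil(p,q)[0]; i=(s&m).sum()/(s|m).sum()
                    if i>b[0]: b=(i,q)
            bb=b
            if b[1] is None: break
        print("pot det",round(d["p"],2),"IoU",bb)
        if bb[1] is not None and (best is None or bb[0]>best[0]): best=bb
    return best
def overlay(p,c,crop,name,k=4):
    im=p["pixels"][:,:,::-1].copy(); x0,y0,x1,y1=crop
    big=cv2.resize(im[y0:y1,x0:x1],None,fx=k,fy=k,interpolation=cv2.INTER_CUBIC)
    for q,col in c:
        for u,v in sil(p,q)[1]: cv2.circle(big,(int((u-x0+.5)*k),int((v-y0+.5)*k)),1,col,-1)
    a=np.linspace(0,2*np.pi,72)
    for u,v in proj(p,np.c_[.6348+.066*np.cos(a),-.2294+.066*np.sin(a),0*a+.04]): cv2.circle(big,(int((u-x0+.5)*k),int((v-y0+.5)*k)),1,(0,0,255),-1)
    cv2.imwrite(name,big)
E
python3 -c "
from h import *
d=np.array([np.cos(np.radians(-5)),np.sin(np.radians(-5))])
t=np.array([.6348,-.2294])-.0606*d
go([*t,.052],-5)
s=read_state(); c=s['tool_pos'][:2]+.0606*d; print('pred',c)
p=read_camera('scene'); b=fitpot(p,c)
overlay(p,[(b[1],(0,255,0)),(c,(255,0,0))],(190,150,340,300),'pics/scene4.png')"
```

```text
t 6.7 tcp [ 0.5519 -0.2215  0.0552] yaw -4.98 tilt [ 3.9e-03 -4.0e-04 -1.0e+00] F [-0.3 -0.5  0.3] op 0.0599
turn [ 0.   -0.22  0.02] shift cm [2.27 0.07 0.32]
pred [ 0.61225373 -0.22673414]
pot det 0.97 IoU (np.float64(0.9536990437845999), (np.float64(0.6072537325094096), np.float64(-0.22873414097647068)))
pot det 0.86 IoU (0, None)
pot det 0.55 IoU (0, None)
```

View pics/scene4.png

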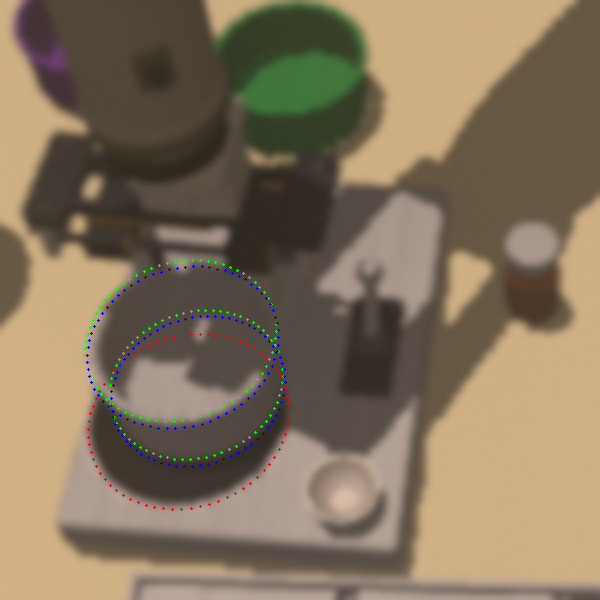

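Call:
drive_tool --plan '[{"claw": 0.355, "linear": [0.5, 0, 0], "angular": [0, 0, 0]}, {"claw": 0.355, "linear": [0.6, 0, 0], "angular": [0, 0, 0]}, {"claw": 0.355, "linear": [0.5, 0, 0], "angular": [0, 0, 0]}, {"claw": 0.355, "linear": [0.3, 0, 0], "angular": [0, 0, 0]}, {"claw": 0.355, "linear": [0.2, 0, 0], "angular": [0, 0, 0]}, {"claw": 0.355, "linear": [0.2, 0, 0], "angular": [0, 0, 0]}, {"claw": 0.355, "linear": [0, 0, 0], "angular": [0, 0, 0]}, {"claw": 0.355, "linear": [0, 0, 0], "angular": [0, 0, 0]}]'

```text
t: 7.8
tool_pos: [0.5748, -0.2234, 0.0553]
orientation: [3.138, -0.136, 0.006]
force: [-0.1, 0.6, -0.2]
opening: 0.06
```

```bash
python3 -c "
from h import *
d=np.array([np.cos(np.radians(-5)),np.sin(np.radians(-5))])
t=np.array([.6348,-.2294])-.0606*d
go([*t,.052],-5)
s=read_state(); c=s['tool_pos'][:2]+.0606*d; print('pred',c)
p=read_camera('scene'); b=fitpot(p,c)
overlay(p,[(b[1],(0,255,0)),(c,(255,0,0))],(190,150,340,300),'pics/scene5.png')"
```

```text
t 7.8 tcp [ 0.5748 -0.2234  0.0553] yaw -4.98 tilt [ 3.9e-03 -4.0e-04 -1.0e+00] F [-0.1  0.6 -0.2] op 0.06
turn [ 0.   -0.22  0.02] shift cm [-0.03  0.07  0.33]
pred [ 0.63512096 -0.22872814]
pot det 0.93 IoU (np.float64(0.9600389863547758), (np.float64(0.6301209571488132), np.float64(-0.22972813917523793)))
pot det 0.83 IoU (0, None)
pot det 0.59 IoU (0, None)
pot det 0.22 IoU (np.float64(0.12811076060287416), (np.float64(0.6591209571488132), np.float64(-0.20472813917523794)))
```

View pics/scene5.png

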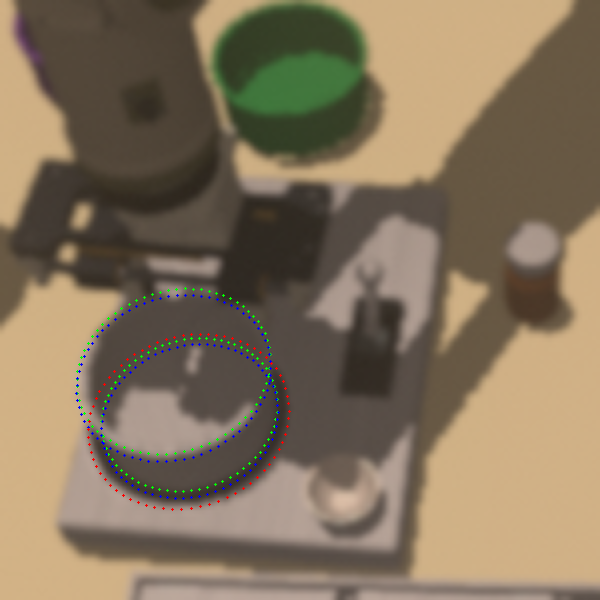

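Call:
drive_tool --plan '[{"claw": 0.355, "linear": [-0.5, 0, 0], "angular": [0, 0, 0]}, {"claw": 0.355, "linear": [-1.5, 0, 0], "angular": [0, 0, 0]}, {"claw": 0.355, "linear": [-3, 0, 0], "angular": [0, 0, 0]}, {"claw": 0.355, "linear": [-3, 0, 0], "angular": [0, 0, 0]}, {"claw": 0.355, "linear": [0, 0, -4], "angular": [0, 0, -2]}, {"claw": 0.9, "linear": [0, 0, -5], "angular": [0, 0, 0]}, {"claw": 1.0, "linear": [0, -3, -3], "angular": [0, 0, 0]}, {"claw": 1.0, "linear": [0, -4, 0], "angular": [0, 0, 0]}, {"claw": 1.0, "linear": [0, -4, 0], "angular": [0, 0, 0]}, {"claw": 1.0, "linear": [0, 0, 0], "angular": [0, 0, 0]}]'

```text
t: 9.15
tool_pos: [0.5001, -0.1044, 0.1751]
orientation: [-3.14, 0.077, -0.006]
force: [-0.5, -0.3, -1.0]
opening: 0.015
```

```bash
python3 -c "
from h import *
go([.515,-.1075,.16],-3)
s=read_state()
p=read_camera('scene'); b=fitpot(p,(.633,-.229))
overlay(p,[(b[1],(0,255,0))],(190,150,340,300),'pics/scene6.png')
p=read_camera('top'); b=fitpot(p,(.633,-.229))
overlay(p,[(b[1],(0,255,0))],(300,110,450,260),'pics/top6.png')"
```

```text
t 9.15 tcp [ 0.5001 -0.1044  0.1751] yaw -2.8 tilt [ 3.9e-03  1.0e-04 -1.0e+00] F [-0.5 -0.3 -1. ] op 0.015
turn [-0.02 -0.23  0.2 ] shift cm [1.51 0.23 1.51]
pot det 0.68 IoU (0, None)
pot det 0.64 IoU (0, None)
pot det 0.58 IoU (np.float64(0.9647342995169083), (np.float64(0.63), np.float64(-0.23)))
pot det 0.77 IoU (0, None)
pot det 0.65 IoU (0, None)
pot det 0.62 IoU (np.float64(0.6460361613351877), (np.float64(0.638), np.float64(-0.229)))
```

View pics/scene6.png

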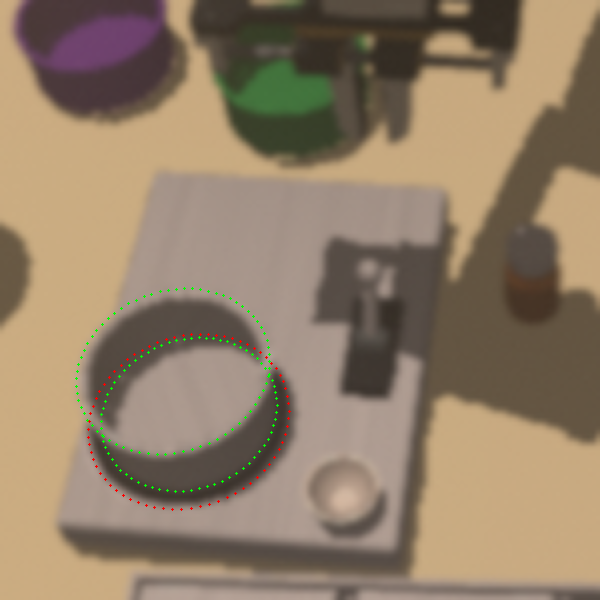

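View pics/top6.png

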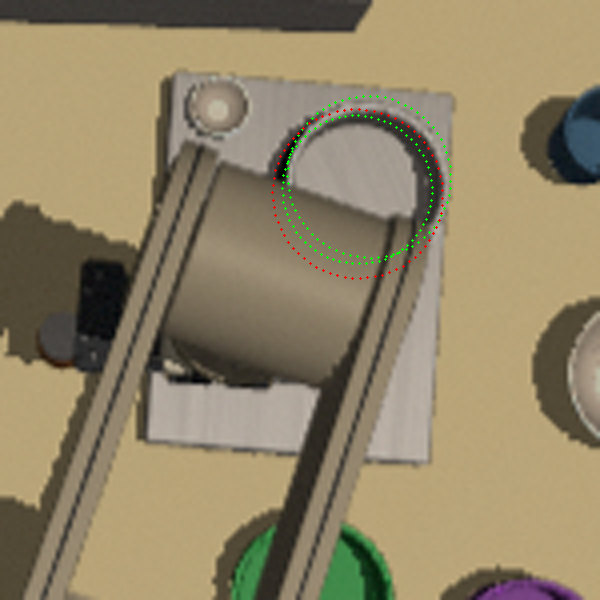

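The pot is centred in both views to within a few mm: in the scene view its base ring lies inside the plate ring, and in the top view the rim is around the plate. The lever ball is at (367,268) in the scene crop. Next I'll lower the closed fingers in front of it.

Call:
drive_tool --plan '[{"claw": 1.0, "linear": [1.4, 0.3, 2], "angular": [0, -0.2, 0]}, {"claw": 1.0, "linear": [0, 0, 3], "angular": [0, 0, 0]}, {"claw": 1.0, "linear": [0, 0, 3], "angular": [0, 0, 0]}, {"claw": 1.0, "linear": [0, 0, 1], "angular": [0, 0, 0]}, {"claw": 1.0, "linear": [0, 0, 0], "angular": [0, 0, 0]}]'

```text
t: 9.98
tool_pos: [0.5136, -0.1108, 0.0846]
orientation: [-3.14, 0.083, 0.002]
force: [-0.2, 0.2, 0.0]
opening: 0.0008
```

```bash
python3 -c "
from h import *
go([.577,-.111,.085],-3)
p=read_camera('scene'); cv2.imwrite('pics/scene7.png',cv2.resize(p['pixels'][150:300,190:340],None,fx=4,fy=4)[:,:,::-1])"
```

```text
t 9.975 tcp [ 0.5136 -0.1108  0.0846] yaw -3.04 tilt [-1.3e-03  2.0e-04 -1.0e+00] F [-0.2  0.2  0. ] op 0.0008
turn [-0.01  0.08 -0.04] shift cm [ 6.33 -0.32 -0.04]
```

View pics/scene7.png

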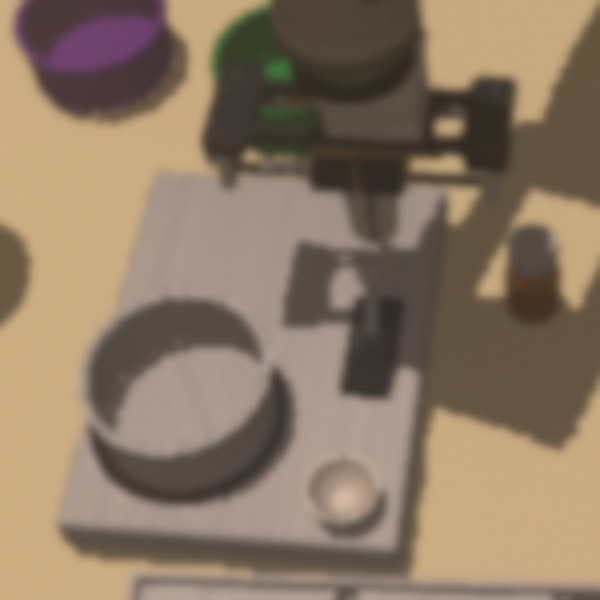

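The fingertips, at (370,225) in the crop, are directly in front of the ball at (370,268). I'll push the lever back now.

Call:
drive_tool --plan '[{"claw": 1.0, "linear": [1, -0.2, 0], "angular": [0, 0, 0]}, {"claw": 1.0, "linear": [1, 0, 0], "angular": [0, 0, 0]}, {"claw": 1.0, "linear": [0.6, 0, 0], "angular": [0, 0, 0]}, {"claw": 1.0, "linear": [0.6, 0, 0], "angular": [0, 0, 0]}, {"claw": 1.0, "linear": [0.6, 0, 0], "angular": [0, 0, 0]}, {"claw": 1.0, "linear": [0.6, 0, 0], "angular": [0, 0, 0]}, {"claw": 1.0, "linear": [0.6, 0, 0], "angular": [0, 0, 0]}, {"claw": 1.0, "linear": [0.6, 0, 0], "angular": [0, 0, 0]}, {"claw": 1.0, "linear": [0.5, 0, 0], "angular": [0, 0, 0]}, {"claw": 1.0, "linear": [0.3, 0, 0], "angular": [0, 0, 0]}, {"claw": 1.0, "linear": [0, 0, 0], "angular": [0, 0, 0]}]'

```text
t: 11.4
tool_pos: [0.5782, -0.1116, 0.0849]
orientation: [3.14, -0.082, -0.0]
force: [-0.2, 0.0, 0.5]
opening: 0.0003
```

```bash
python3 -c "
from h import *
go([.577,-.111,.085],-3)
p=read_camera('scene'); cv2.imwrite('pics/scene8.png',cv2.resize(p['pixels'][150:300,190:340],None,fx=4,fy=4)[:,:,::-1])"
```

```text
t 11.4 tcp [ 0.5782 -0.1116  0.0849] yaw -2.97 tilt [-1.e-04 -1.e-04 -1.e+00] F [-0.2  0.   0.5] op 0.0003
turn [0.   0.01 0.03] shift cm [-0.13 -0.06 -0.01]
```

View pics/scene8.png

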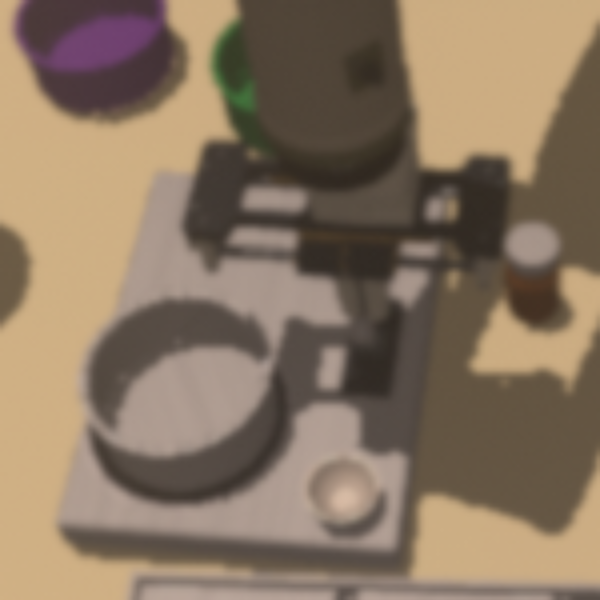

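Force is near zero and the ball now shows past the fingers at about (370,335), so the lever looks thrown. I'll back off, lift clear and check.

Call:
drive_tool --plan '[{"claw": 1.0, "linear": [-2, 0, 0], "angular": [0, 0, 0]}, {"claw": 1.0, "linear": [-4, 0, 0], "angular": [0, 0, 0]}, {"claw": 1.0, "linear": [-1, 0, -4], "angular": [0, 0, 0]}, {"claw": 1.0, "linear": [0, 0, -5], "angular": [0, 0, 0]}, {"claw": 1.0, "linear": [-3, 0, -5], "angular": [0, 0, 0]}, {"claw": 1.0, "linear": [-3, 4, 0], "angular": [0, 0, 0]}, {"claw": 1.0, "linear": [-3, 5, 0], "angular": [0, 0, 0]}, {"claw": 1.0, "linear": [-2, 5, 0], "angular": [0, 0, 0]}, {"claw": 1.0, "linear": [-2, 6, 0], "angular": [0, 0, 0]}, {"claw": 1.0, "linear": [-2, 6, 0], "angular": [0, 0, 0]}, {"claw": 1.0, "linear": [-2, 6, 0], "angular": [0, 0, 0]}, {"claw": 1.0, "linear": [0, 0, 0], "angular": [0, 0, 0]}]'

```text
t: 12.95
tool_pos: [0.3201, -0.4197, 0.2245]
orientation: [3.14, -0.09, -0.002]
force: [-0.1, 0.5, -0.2]
opening: 0.0004
```

```bash
python3 -c "
from h import *
s=read_state(); print(s['t'],s['tool_pos'],s['force'])
p=read_camera('scene'); b=fitpot(p,(.633,-.229))
overlay(p,[(b[1],(0,255,0))],(190,150,340,300),'pics/scene9.png')
cv2.imwrite('pics/scene9f.png',p['pixels'][:,:,::-1])
p=read_camera('top'); b=fitpot(p,(.633,-.229))
overlay(p,[(b[1],(0,255,0))],(310,110,460,260),'pics/top9.png')
print('tip on expected px',proj(p,[[.577-0+.023+.0039,-.1863+.0749-.0012,.099]]), 'off', proj(p,[[.558,-.11,.099]]))"
```

```text
12.95 [ 0.32013702 -0.41971834  0.22447045] [-0.05846379  0.49003477 -0.20989595]
pot det 0.98 IoU (0, None)
pot det 0.86 IoU (np.float64(0.9783236994219653), (np.float64(0.631), np.float64(-0.229)))
pot det 0.64 IoU (0, None)
pot det 0.49 IoU (0, None)
pot det 0.43 IoU (np.float64(0.09497045683816112), (np.float64(0.657), np.float64(-0.20500000000000002)))
pot det 0.96 IoU (np.float64(0.9470383275261324), (np.float64(0.634), np.float64(-0.227)))
pot det 0.93 IoU (0, None)
pot det 0.73 IoU (0, None)
tip on expected px [[352.71073663 163.5972692 ]] off [[351.47116852 178.94043656]]
```

View pics/scene9.png

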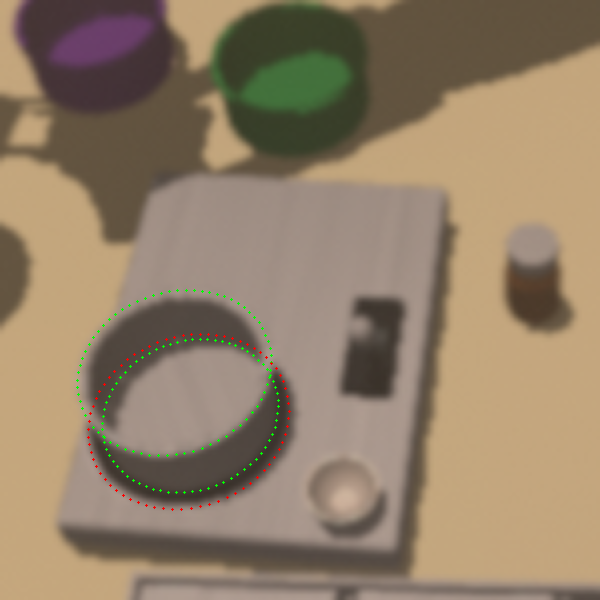

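View pics/scene9f.png

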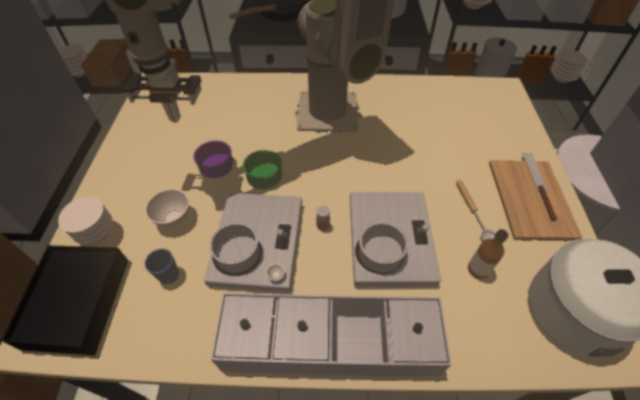

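View pics/top9.png

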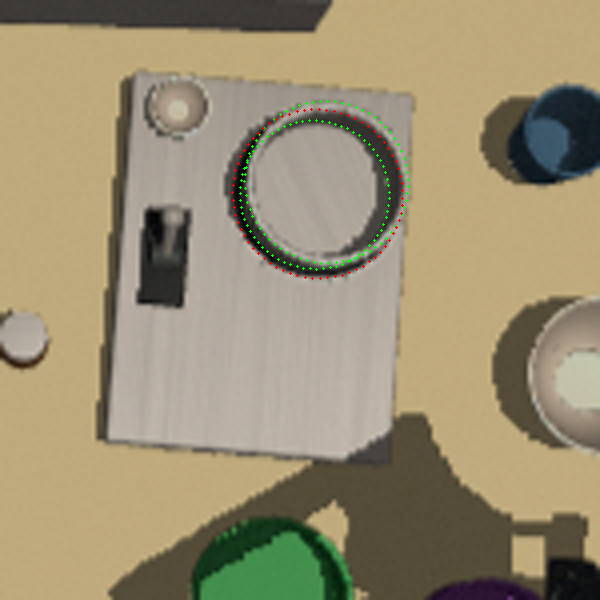

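The top picture shows the ball at about (353,164), which is the pixel expected for on. The pot is within about 3 mm of the plate centre, and the bystanders look unmoved. I'm handing the job in.

```bash
python3 -c "
from plant import *
print(close_job())"
```

```text
the job is handed in; nothing more can be done
None
```

The pot now stands centred on hob_a's round plate and hob_a's lever is on. I handed the job in at about 13 s; no verdict was reported.

I slid the pot about 135 mm with two open fingertips straddling its front. Then I pushed the lever's ball back with the closed fingers until it snapped over, and drew the arm well clear.

**Pot:** the top camera put it at (0.634, -0.227), against the plate centre measured at (0.635, -0.229), so about 3 mm off. The scene camera gave (0.631, -0.229) and reads x about 4 mm lower than the top one. In that camera's own frame the pot is within about 1 mm of the plate.

**Lever:** the ball was at about (353, 164) in the top picture. The expected pixel for on was (352.7, 163.6), and for off it was (351.5, 178.9).

**Everything else:** hob_b with its pot, the look-alikes and the bystanders look unmoved in the pictures. I only judged this by eye and did not measure their positions again. The force reading at the end was about 0.5 N, the level of the sensor noise.

**One disagreement:** a top-camera fit of the pot made before the lever push, while the arm hid part of it, gave (0.638, -0.229) with a poor overlap. The later clear view replaced it.

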